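Move a cabinet's feet to the new rack in order

ROBOT

A 6-joint arm with a two-finger parallel gripper is mounted at the origin on the work surface. World frame = base frame: x ahead of the robot, y to its left, z up, the work surface at z = 0. Lengths are in m, angles in degrees, forces in N, time in s.
With the tool pointing down it reaches from about 0.4 to 0.825 m from the base axis. Payload 7 kg.
Tool frame: the origin (TCP) lies midway between the tips of the shut fingers; the grasp point (between the pads) lies 19 mm behind it; z points along the fingers, y is the direction in which the jaws open and shut (so a half turn about z gives the same grasp; the last joint's range is limited). The gripper opens to 85 mm and grips with 20 to 120 N. Pads are 22 mm wide; open, the fingers measure 114 mm over their backs; the gripper's body (76 mm by 85 mm) begins 54 mm behind the grasp point. The pads swing forward as they close: fully open they stand 13 mm farther back than shut.
Start: joints at [-51.159, 20.546, 0.682, 0, -70.136, -16.507], TCP at [0.256, -0.624, 0.231] pointing down, gripper open.
Joint ranges: [-176.03, 176.03], [-82.01, 121.73], [-58.28, 71.71], [-173.87, 95.51], [-174.79, -0.11], [-173.66, 173.66]. Speed limits (degrees/s): [136.94, 136.94, 172.46, 180, 180, 180].

INTERFACE

Orientations are given as [roll, pitch, yaw] about the fixed x, y, z axes, in that order (R = Rz(yaw) Ry(pitch) Rx(roll)).
In Python, from station import sensors, get_image, ticket gives the robot as it stands. The module is installed in compiled form; this text tells all that it offers.
- The arm moves only by the tool drive_tool, never from a script. Its arguments are lists of equal length, an entry for each row: "angular": the turn, a rotation vector about the world's x, y, z each as a share of 90 degrees, from -1 to 1, a list of three; "dp": the shift along the world's x, y, z each as a share of 100 cm, from -1 to 1, a list of three; "fingers": the opening, from -1 (shut) to 1 (fully open), so that 0 is half open. A call has exactly 8 rows; each row shifts and turns the pose as measured when the row begins; what a row does not reach is not made up. A row lasts 1/10 s, in which the tool goes at most 50 mm and 8.59 degrees, less where a joint would pass 70% of its speed; a pose out of reach is approached as far as the arm can. A call with a number of a shift or a turn outside -1 to 1 is refused whole. A call with a gripper value outside its range is refused whole. The fingers move at their own pace and stop on an object; the grip force is fixed at half the most. Time passes only in rows, so rows that do not move let the fingers close, or fill a call up. It gives the time, the measured TCP pose, the force and the opening at its end, in the units of the state.
- sensors.observe(): the state, without advancing time (a new reading comes with each control period).
- get_image(name): name is "scene" or "top"; returns a dict with "pixels" (384x512x3 uint8, red, green, blue), "intrinsics" (3x3 intrinsics, pixels), "T" (4x4, takes a point from camera to world coordinates). Camera axes: x right, y up, looking along -z (the intrinsics and any distortion apply to the point x, -y, -z); pixel columns grow to the right and rows downward; lengths in m; the calibration is good to about 2 mm. A picture is of the moment at which its call begins. There is no depth.
- ticket.hand_in(): hands the job in, once; it reports no verdict.
The state is a dict: "time_s": time; "q": joint angles; "qd": joint speeds; "tau": joint torques, N m; "ee_pos": TCP position; "eef_rot": TCP orientation; "wrist_force": force on the tool from outside, world axes, zero at the start; "wrist_torque": the same for the moment, N m; "grip_width": finger opening in m.
Only numpy, scipy, OpenCV 4.12 (cv2) and the standard library are available. Lean on these libraries where they do the work, as an engineer would, in place of code of your own. Each camera call takes 0.05 s, during which the arm holds its last target.

TASK

The four furniture feet on the old wooden rack were each cut for their own corner of a cabinet, so their order must be kept. Move them to the empty cells of the grey new rack in the same order counted from the red end: the foot nearest the old rack's red end goes in the cell nearest the new rack's red end, and so on to the last. Never tip a foot over, and leave each standing upright, flat on the floor of its own cell.

Things in the scene. Friction and masses are not known exactly. Their poses are not given: they have to be found in the camera images.
- old_rack: Fixed light-wood board, 118 x 292 mm, left or right of the new one. Origin: on the table under the row's middle. Four places at y = 93, 31, -31, -93 mm, x = 0. Red end block at +y (y = 137 mm, 30 mm high), unpainted one at -y. Board top at z = 10 mm, a coloured seat in each place; 4 mm dividers between places and a lip at x = 32 mm rise to 24 mm; open at -x, where the seats' tags show.
- new_rack: Fixed grey board, 118 x 292 mm; its red end points the other way round from the old rack's, give or take 0.6 rad. Origin: on the table under the row's middle. Four empty open-topped cells at y = 93, 31, -31, -93 mm, x = 0. Red end block at +y (y = 137 mm, 30 mm high), grey one at -y. Cells are 60 x 58 mm (x, y) inside, floor at z = 14 mm, 4 mm aluminium walls up to 28 mm.
- foot_white: Loose turned furniture foot, dark wood with a white top, upright on the white seat at the start. Origin: centre of underside, z up its axis. Base 40 mm diameter to 16 mm height, neck, straight 34 mm cylinder from 29 to 78 mm height (grip here; white above 60 mm), steel stud 8 mm thick up to 92 mm. 60 to 130 g.
- seat_white: White seat plate, 4 mm thick, fixed in one place of the old rack; marks where the white foot stands at the start and never moves. 60 x 56 mm plus a tag reaching 64 mm from the centre towards the rack's -x. Origin: centre of the seat's underside, 10 mm above the table; the foot stands on its top, at 14 mm, within 5 mm of centre.
- foot_yellow: Loose turned furniture foot, dark wood with a yellow top, upright on the yellow seat at the start. Origin: centre of underside, z up its axis. Base 40 mm diameter to 16 mm height, neck, straight 34 mm cylinder from 29 to 78 mm height (grip here; yellow above 60 mm), steel stud 8 mm thick up to 92 mm. 60 to 130 g.
- seat_yellow: Yellow seat plate, 4 mm thick, fixed in one place of the old rack; marks where the yellow foot stands at the start and never moves. 60 x 56 mm plus a tag reaching 64 mm from the centre towards the rack's -x. Origin: centre of the seat's underside, 10 mm above the table; the foot stands on its top, at 14 mm, within 5 mm of centre.
- foot_green: Loose turned furniture foot, dark wood with a green top, upright on the green seat at the start. Origin: centre of underside, z up its axis. Base 40 mm diameter to 16 mm height, neck, straight 34 mm cylinder from 29 to 78 mm height (grip here; green above 60 mm), steel stud 8 mm thick up to 92 mm. 60 to 130 g.
- seat_green: Green seat plate, 4 mm thick, fixed in one place of the old rack; marks where the green foot stands at the start and never moves. 60 x 56 mm plus a tag reaching 64 mm from the centre towards the rack's -x. Origin: centre of the seat's underside, 10 mm above the table; the foot stands on its top, at 14 mm, within 5 mm of centre.
- foot_blue: Loose turned furniture foot, dark wood with a blue top, upright on the blue seat at the start. Origin: centre of underside, z up its axis. Base 40 mm diameter to 16 mm height, neck, straight 34 mm cylinder from 29 to 78 mm height (grip here; blue above 60 mm), steel stud 8 mm thick up to 92 mm. 60 to 130 g.
- seat_blue: Blue seat plate, 4 mm thick, fixed in one place of the old rack; marks where the blue foot stands at the start and never moves. 60 x 56 mm plus a tag reaching 64 mm from the centre towards the rack's -x. Origin: centre of the seat's underside, 10 mm above the table; the foot stands on its top, at 14 mm, within 5 mm of centre.
Mind the look-alikes: they are no part of the job. What is shaped like the foot_blue but orange or pink is not meant. What is shaped like the foot_white but pink is not meant.

How it is judged:
By the outcome, as a careful person would: the job done as asked, in the order asked, and still so for the second after the job is handed in, with the robot touching nothing.
It also fails if it takes over 112 s, if anything falls off the work surface, if the arm or the gripper's body presses on something with over 40 N, if the wrist force passes 120 N, or if a joint passes its speed limit or range.

## Working session

There is one attempt and no reset: what is moved stays moved. The work goes in short steps, Python scripts to look and compute and a tool call to move; the robot and the scene stay as the last step left them, time stands still between calls to the robot, and variables do not carry over. Pictures are saved under pics/ and viewed, and the job is handed in when it is done.

Besides the shell and the picture viewer there is one more tool, called after ">>>" as a command line: name --argument value ..., lists and objects as JSON in quotes. drive_tool: Moves the arm, as the interface text tells. Shift numbers are shares of 100 cm and turn numbers shares of 90 degrees, none past 1 either way. Its arguments: {"type":"object","properties":{"angular":{"type":"array","items":{"type":"array","items":{"type":"number","minimum":-1,"maximum":1}}},"dp":{"type":"array","items":{"type":"array","items":{"type":"number","minimum":-1,"maximum":1}}},"fingers":{"type":"array","items":{"type":"number"}}},"required":["angular","dp","fingers"]}

```bash
mkdir -p pics; python3 - <<'E'
from station import sensors,get_image
import cv2,numpy as np
print(sensors.observe())
for n in("scene","top"):
    d=get_image(n);cv2.imwrite(f"pics/{n}0.png",d["pixels"][:,:,::-1]);print(n,d["intrinsics"],np.round(d["T"],4).tolist(),[k for k in d])
    np.savez(f"{n}0.npz",p=d["pixels"],K=d["intrinsics"],T=d["T"])
E
```

```text
{'time_s': 0.0, 'q': array([-5.11599328e+01,  2.05914686e+01,  6.33488619e-01, -1.94213380e-02,
       -7.01373242e+01, -1.65079293e+01]), 'qd': array([ 0.05264255,  0.05201391, -0.00618706, -0.04060986, -0.04779652,
        0.02313928]), 'tau': array([ 1.59899319e-03, -5.83329642e+01,  2.93410474e+01,  6.93660557e+00,
       -6.16700403e-03,  1.07941577e-05]), 'ee_pos': array([ 0.25627594, -0.62392576,  0.23036335]), 'eef_rot': array([ 1.79903436e+02, -9.57830248e-03, -1.57674468e+02]), 'wrist_force': array([ 0.40934994, -0.88684027, -0.81607577]), 'wrist_torque': array([ 0.02490435, -0.01968285, -0.00458751]), 'grip_width': 0.08511192258244805}
scene [[484.37779216   0.         254.8884465 ]
 [  0.         484.37779216 192.5931458 ]
 [  0.           0.           1.        ]] [[0.1539, -0.6786, 0.7182, 1.5821], [0.988, 0.1141, -0.1039, -0.2058], [-0.0114, 0.7256, 0.6881, 1.0756], [0.0, 0.0, 0.0, 1.0]] ['pixels', 'intrinsics', 'T']
top [[359.14848329   0.         256.52365624]
 [  0.         359.14848329 194.20367127]
 [  0.           0.           1.        ]] [[0.0147, 0.9909, -0.134, 0.3608], [-0.9999, 0.0148, -0.0005, -0.0372], [0.0015, 0.134, 0.991, 1.014], [0.0, 0.0, 0.0, 1.0]] ['pixels', 'intrinsics', 'T']
```

View pics/scene0.png

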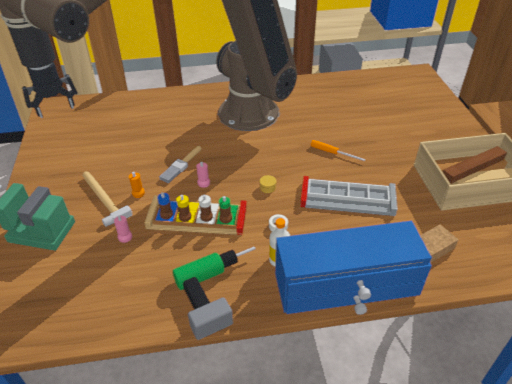

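View pics/top0.png

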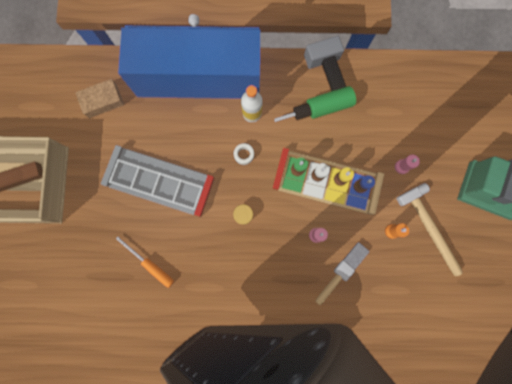

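```bash
python3 - <<'E'
import cv2
t=cv2.imread("pics/top0.png");s=cv2.imread("pics/scene0.png")
cv2.imwrite("pics/c1.png",cv2.resize(t[135:225,265:395],None,fx=6,fy=6,interpolation=cv2.INTER_CUBIC))
cv2.imwrite("pics/c2.png",cv2.resize(t[135:225,95:225],None,fx=6,fy=6,interpolation=cv2.INTER_CUBIC))
cv2.imwrite("pics/c3.png",cv2.resize(s[180:245,140:255],None,fx=6,fy=6,interpolation=cv2.INTER_CUBIC))
E
```

```text
(no output)
```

View pics/c1.png

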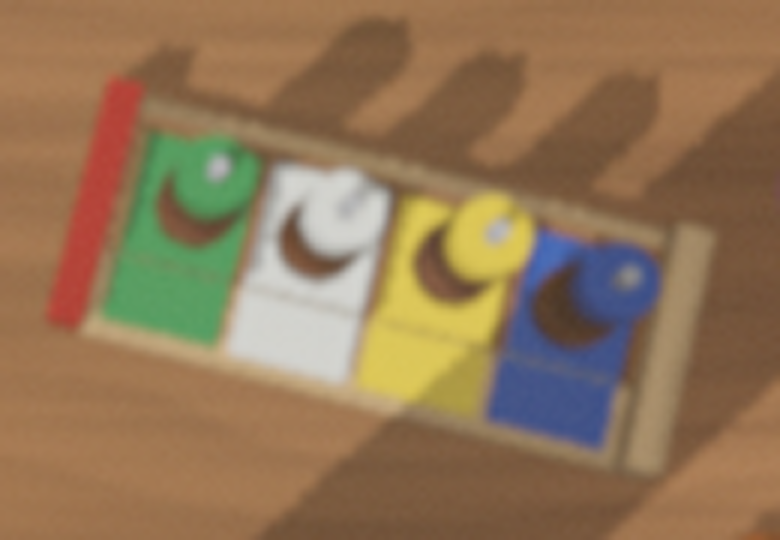

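View pics/c2.png

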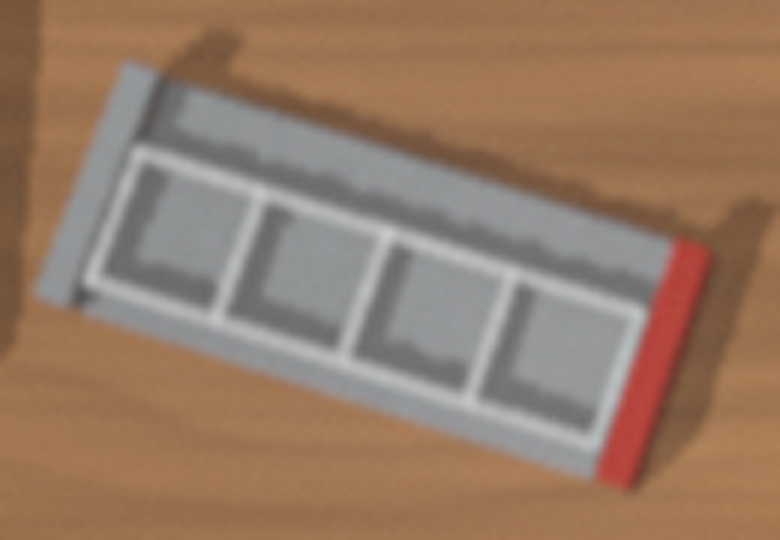

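View pics/c3.png

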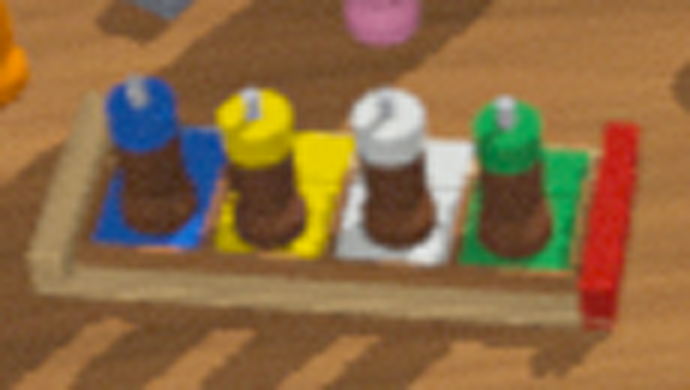

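```bash
cat > h.py <<'E'
import numpy as np,cv2
from scipy.optimize import least_squares
def proj(P,K,T):
    c=(np.asarray(P)-T[:3,3])@T[:3,:3]
    return np.c_[K[0,2]+K[0,0]*c[:,0]/-c[:,2],K[1,2]-K[1,1]*c[:,1]/-c[:,2]]
def back(uv,z,K,T):
    d=T[:3,:3]@np.array([(uv[0]-K[0,2])/K[0,0],-(uv[1]-K[1,2])/K[1,1],-1]);s=(z-T[2,3])/d[2]
    return T[:3,3]+s*d
def w(p,L):
    L=np.asarray(L,float);c,s=np.cos(p[2]),np.sin(p[2])
    return np.c_[p[0]+c*L[:,0]-s*L[:,1],p[1]+s*L[:,0]+c*L[:,1],L[:,2]]
def fit(L,uv,K,T,p0):
    r=least_squares(lambda p:(proj(w(p,L),K,T)-uv).ravel(),p0,loss='soft_l1')
    return r.x,np.round((proj(w(r.x,L),K,T)-uv),1)
def ld(n):
    d=np.load(n+"0.npz");return d["K"],d["T"]
E
cat > m.py <<'E'
from h import *
K,T=ld("top")
f=lambda a,o:np.array(a)/6.+np.array(o)-0.4
L=[(-32,-124,28),(-32,124,28),(32,124,28),(32,-124,28),(-32,-62,28),(-32,0,28),(-32,62,28),(32,-62,28),(32,0,28),(32,62,28)]
uv=f([(140,153),(640,310),(592,440),(93,283),(262,195),(388,235),(512,275),(218,318),(346,357),(472,400)],(95,135))
pn,r=fit(np.array(L)/1e3,uv,K,T,[.45,.2,np.pi]);print("new",pn,np.degrees(pn[2]),r.tolist())
# old: tag ends corners (x=-64, z14), seat corners
L=[(-64,121,14),(-64,65,14),(-64,59,14),(-64,3,14),(-64,-3,14),(-64,-59,14),(-64,-65,14),(-64,-121,14),(30,121,14),(30,59,14),(30,-3,14)]
uv=f([(103,317),(218,343),(230,350),(350,382),(358,390),(480,415),(488,418),(605,448),(152,135),(275,165),(403,198)],(265,135))
po,r=fit(np.array(L)/1e3,uv,K,T,[.45,-.2,0]);print("old",po,np.degrees(po[2]),r.tolist())
top=dict(green=[(215,180)],white=[(343,213)],yellow=[(488,237)],blue=[(617,282)])
K2,T2=ld("scene")
sc=dict(green=(508,122),white=(389,117),yellow=(255,114),blue=(143,102))
for i,k in enumerate(top):
    y=[.093,.031,-.031,-.093][i]
    print(k,"seat",np.round(w(po,[(0,y,.014)])[0],4),"top",np.round(back(f(top[k][0],(265,135)),.092,K,T),4),
     "scene",np.round(back(f(sc[k],(140,180)),.092,K2,T2),4),"cell",np.round(w(pn,[(0,y,.014)])[0],4))
np.savez("fit.npz",po=po,pn=pn)
# verify in scene
s=cv2.imread("pics/scene0.png");t=cv2.imread("pics/top0.png")
for im,(k,tt),nm in((s,(K2,T2),"s"),(t,(K,T),"t")):
    im=cv2.resize(im,None,fx=3,fy=3,interpolation=cv2.INTER_CUBIC)
    P=[(x,y+dy,.028) for y in(.093,.031,-.031,-.093) for x in(-.03,.03) for dy in(-.029,.029)]
    for u in proj(w(pn,P),k,tt): cv2.circle(im,tuple(int(v) for v in u*3+1),2,(255,0,255),-1)
    P=[(x,y+dy,.014) for y in(.093,.031,-.031,-.093) for x in(-.064,.03) for dy in(-.028,.028)]
    for u in proj(w(po,P),k,tt): cv2.circle(im,tuple(int(v) for v in u*3+1),2,(0,255,255),-1)
    cv2.imwrite(f"pics/ov_{nm}.png",im[480:780,420:1220] if nm=="s" else im[380:680,300:1180][:,:800] if 0 else cv2.resize(im[380:680,290:1190],(800,267)))
for n,u,z in (("bottle",(252,90),.1),("ring",(244,153),0),("disc",(243,214),0.02),("pink",(318,235),.05),("toolbox",(190,98),0.0),("hammer",(413,195),.02)):
    print(n,np.round(back(u,z,K,T),3))
E
python3 m.py
```

```text
new [0.51876052 0.24438024 2.85168474] 163.38950031685434 [[-0.2, 0.0], [0.3, 0.1], [0.8, 0.3], [-0.4, -0.2], [0.3, -0.5], [0.2, -0.6], [0.5, -0.7], [-0.3, 0.6], [-0.6, 0.7], [-0.4, 0.2]]
old [ 0.54857419 -0.23988769 -0.23977526] -13.738110493850511 [[-0.1, 0.4], [0.0, 1.1], [0.1, 0.4], [-0.5, 0.1], [0.3, -0.7], [-0.6, 0.1], [0.2, 0.1], [0.2, 0.2], [-0.3, -0.8], [0.4, -0.4], [0.3, -0.5]]
green seat [ 0.5707 -0.1495  0.014 ] top [ 0.5655 -0.1506  0.092 ] scene [ 0.5713 -0.1498  0.092 ] cell [0.4922 0.1553 0.014 ]
white seat [ 0.5559 -0.2098  0.014 ] top [ 0.5517 -0.2064  0.092 ] scene [ 0.5583 -0.2066  0.092 ] cell [0.5099 0.2147 0.014 ]
yellow seat [ 0.5412 -0.27    0.014 ] top [ 0.542  -0.2694  0.092 ] scene [ 0.5454 -0.2708  0.092 ] cell [0.5276 0.2741 0.014 ]
blue seat [ 0.5265 -0.3302  0.014 ] top [ 0.5229 -0.325   0.092 ] scene [ 0.5278 -0.3246  0.092 ] cell [0.5453 0.3335 0.014 ]
bottle [ 0.765 -0.02   0.1  ]
ring [0.618 0.001 0.   ]
disc [0.439 0.    0.02 ]
pink [ 0.384 -0.202  0.05 ]
toolbox [0.782 0.164 0.   ]
hammer [ 0.5   -0.474  0.02 ]
```

View pics/ov_s.png

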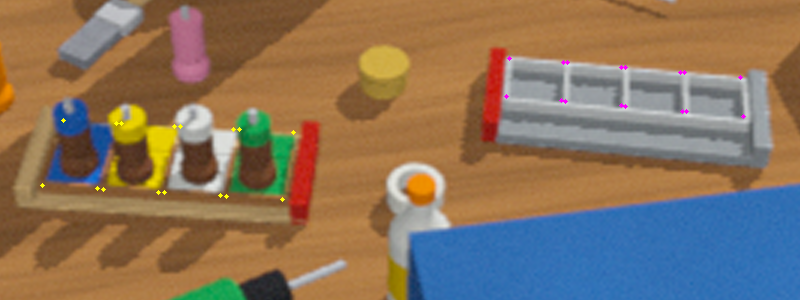

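View pics/ov_t.png

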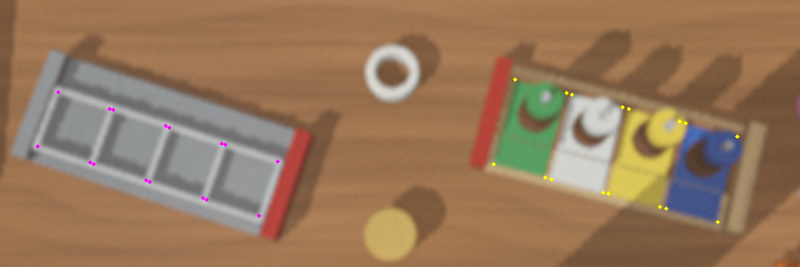

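```bash
python3 - <<'E'
import cv2
s=cv2.imread("pics/scene0.png")
cv2.imwrite("pics/d1.png",cv2.resize(s[185:240,145:250],None,fx=7.5,fy=7.5,interpolation=cv2.INTER_CUBIC))
cv2.imwrite("pics/d2.png",cv2.resize(s[172:220,295:400],None,fx=7.5,fy=7.5,interpolation=cv2.INTER_CUBIC))
E
```

```text
(no output)
```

View pics/d1.png

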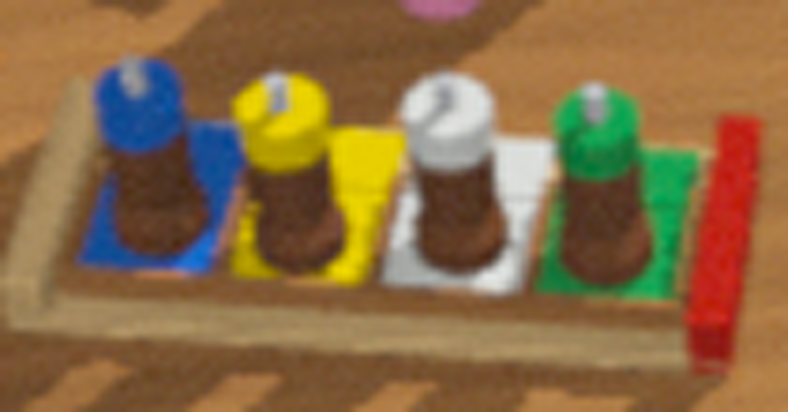

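View pics/d2.png

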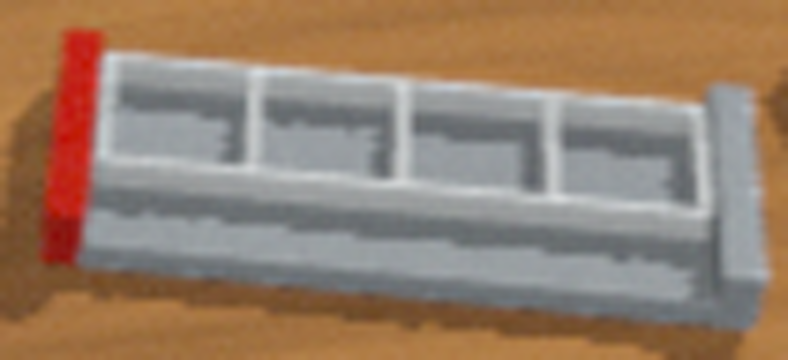

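```bash
cat > m2.py <<'E'
from h import *
d=np.load("fit.npz");K,T=ld("top");K2,T2=ld("scene")
g=lambda a,o:np.array(a)/7.5+np.array(o)-.43
L=np.array([(-64,65,14),(-64,121,14),(-64,3,14),(-64,-3,14),(-64,-59,14)])/1e3
uv=g([(556+4,140+4),(700,152),(553,140),(405,133),(240,125)],(145,185))
L=np.array([(-64,121,14),(-64,3+0,14),(-64,-59,14),(-64,59,14)])/1e3
uv=g([(700,152),(405,133),(243,122),(553,140)],(145,185))
names=[(-64,121),(-64,-3),(-64,-65),(-64,59)]
L=np.array([(-64,121,14),(-64,3-62+62,14)])/1e3
# right corners: green y=121, white y=59, yellow y=-3, blue y=-65
L=np.array([(-64,121,14),(-64,59,14),(-64,-3,14),(-64,-65,14)])/1e3
uv=g([(700,152),(555,140),(405,132),(243,124)],(145,185))
print("old scene resid px",np.round(proj(w(d['po'],L),K2,T2)-uv,1).tolist())
L=np.array([(32,124,28),(32,62,28),(32,0,28),(32,-62,28),(32,-124,28),(-32,124,28),(-32,62,28),(-32,0,28),(-32,-62,28),(-32,-124,28)])/1e3
uv=g([(110,58),(256,72),(403,86),(552,99),(702,108),(105,158),(253,170),(401,184),(552,198),(708,212)],(295,172))
print("new scene resid",np.round(proj(w(d['pn'],L),K2,T2)-uv,1).tolist())
p,r=fit(L,uv,K2,T2,d['pn']);print(p,r.tolist())
E
python3 m2.py
```

```text
old scene resid px [[-0.6, -1.0], [-1.0, -0.4], [-0.6, -0.4], [1.5, -0.4]]
new scene resid [[-0.4, -0.7], [-0.6, -1.0], [-0.7, -1.3], [-1.0, -1.4], [-1.2, -1.0], [-0.9, -0.5], [-0.7, -0.4], [-0.4, -0.6], [-0.3, -0.8], [-0.7, -0.9]]
[0.52289255 0.24536015 2.84321137] [[0.3, -0.1], [0.1, -0.3], [0.0, -0.4], [-0.2, -0.4], [-0.3, 0.1], [-0.3, 0.1], [-0.2, 0.3], [0.2, 0.2], [0.3, 0.2], [-0.0, 0.2]]
```

Order from the red end is green, white, yellow, blue (top view foot tops at about (300,164), (322,170), (346,174), (367,181)). The look-alikes are pink at (318,235) and (407,164) and orange at (397,231), all outside the rack. The close crop confirmed the four in the rack. First I move above green, turning the jaws along the rack's x.

>>> drive_tool --angular '[[0, 0, 0.075], [0, 0, 0.075], [0, 0, 0.075], [0, 0, 0.075], [0, 0, 0.075], [0, 0, 0.075], [0, 0, 0.075], [0, 0, 0.075]]' --dp '[[0.03, 0.037, 0], [0.03, 0.037, 0], [0.03, 0.037, 0], [0.03, 0.037, 0], [0.03, 0.037, 0], [0.03, 0.037, 0], [0.03, 0.037, 0], [0.03, 0.037, 0]]' --fingers '[1, 1, 1, 1, 1, 1, 1, 1]'

```text
time_s: 0.9
ee_pos: [0.4972, -0.3195, 0.2258]
eef_rot: [179.5, -0.1, -102.2]
wrist_force: [1.1, -0.4, -0.7]
grip_width: 0.0853
```

>>> drive_tool --angular '[[0, 0, -0.017], [0, 0, 0], [0, 0, 0], [0, 0, 0], [0, 0, 0], [0, 0, 0], [0, 0, 0], [0, 0, 0]]' --dp '[[0.018, 0.042, 0], [0.018, 0.042, 0], [0.018, 0.042, 0], [0.018, 0.042, 0], [0, 0, -0.03], [0, 0, -0.03], [0, 0, 0], [0, 0, 0]]' --fingers '[1, 1, 1, 1, 1, 1, 1, 1]'

```text
time_s: 1.7
ee_pos: [0.5744, -0.1369, 0.163]
eef_rot: [179.4, -0.1, -103.0]
wrist_force: [-0.8, 0.5, 0.8]
grip_width: 0.0854
```

```bash
cat > look.py <<'E'
import sys
from station import sensors,get_image
import cv2,numpy as np
n=sys.argv[1]
a=get_image("scene");b=get_image("top")
cv2.imwrite(f"pics/{n}.png",np.hstack([cv2.resize(a["pixels"][110:260,130:410],(400,214)),cv2.resize(b["pixels"][100:250,90:390],(400,200))[:,:]] if 0 else [cv2.resize(a["pixels"][110:260,130:410],(400,214)),cv2.resize(b["pixels"][80:230,100:380],(400,214))])[:,:,::-1])
cv2.imwrite(f"pics/{n}_s.png",a["pixels"][:,:,::-1]);cv2.imwrite(f"pics/{n}_t.png",b["pixels"][:,:,::-1])
s=sensors.observe();print(s["time_s"],np.round(s["ee_pos"],4),np.round(s["eef_rot"],2),s["grip_width"])
E
python3 look.py a1
```

```text
1.8 [ 0.5746 -0.1372  0.1635] [ 1.7948e+02 -2.0000e-02 -1.0306e+02] 0.08527842136063192
```

View pics/a1.png

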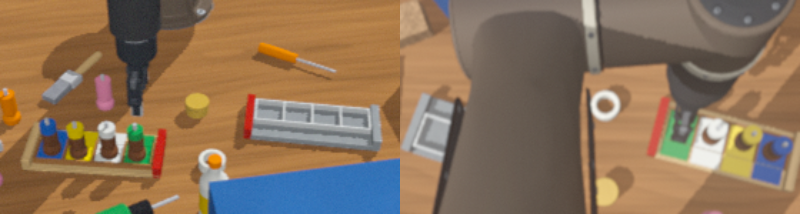

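>>> drive_tool --angular '[[-0.001, -0.005, -0.0075], [0, 0, 0], [0, 0, 0], [0, 0, 0], [0, 0, 0], [0, 0, 0], [0, 0, 0], [0, 0, 0]]' --dp '[[-0.006, -0.013, 0], [0, 0, 0], [0, 0, -0.03], [0, 0, -0.02], [0, 0, -0.01], [0, 0, 0], [0, 0, 0], [0, 0, 0]]' --fingers '[1, 1, 1, 1, 1, 1, 1, 1]'

```text
time_s: 2.6
ee_pos: [0.5718, -0.1554, 0.1114]
eef_rot: [-179.2, 0.1, -104.1]
wrist_force: [-0.5, -0.3, 0.2]
grip_width: 0.0853
```

```bash
python3 - <<'E'
from station import sensors,get_image
import numpy as np
for i in range(4):
    s=sensors.observe();print(s["time_s"],np.round(s["ee_pos"],4),np.round(s["eef_rot"],2));get_image("top")
E
```

```text
2.6 [ 0.5718 -0.1554  0.1114] [-1.7920e+02  1.4000e-01 -1.0406e+02]
2.65 [ 0.572  -0.1553  0.1117] [-1.7916e+02  1.5000e-01 -1.0406e+02]
2.7 [ 0.572  -0.1553  0.1116] [-1.7917e+02  1.5000e-01 -1.0405e+02]
2.75 [ 0.5719 -0.1552  0.1113] [-1.7918e+02  1.5000e-01 -1.0405e+02]
```

>>> drive_tool --angular '[[0.001, 0.004, 0], [0, 0, 0], [0, 0, 0], [0, 0, 0], [0, 0, 0], [0, 0, 0], [0, 0, 0], [0, 0, 0]]' --dp '[[-0.0025, 0.004, 0], [0, 0, 0], [0, 0, -0.02], [0, 0, -0.02], [0, 0, -0.01], [0, 0, -0.005], [0, 0, 0], [0, 0, 0]]' --fingers '[1, 1, 1, 1, 1, 1, 1, 1]'

```text
time_s: 3.6
ee_pos: [0.5707, -0.1502, 0.0569]
eef_rot: [-179.4, 0.2, -104.0]
wrist_force: [-0.1, 1.0, -0.0]
grip_width: 0.0853
```

```bash
python3 look.py a2; python3 - <<'E'
import cv2,numpy as np
s=cv2.imread("pics/a2_s.png");t=cv2.imread("pics/a2_t.png")
cv2.imwrite("pics/a2c.png",np.hstack([cv2.resize(s[150:240,150:260],(400,327),interpolation=2),cv2.resize(t[135:225,265:375],(400,327),interpolation=2)]))
E
```

```text
3.7 [ 0.5708 -0.1502  0.0572] [-179.36    0.19 -103.96] 0.08564339739863569
```

View pics/a2c.png

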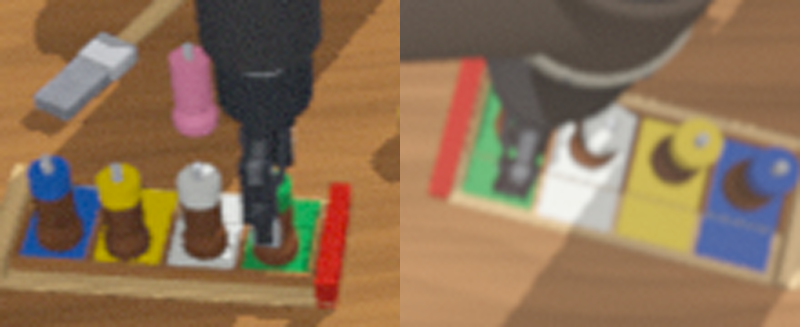

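>>> drive_tool --angular '[[0.0005, 0.002, 0], [0, 0, 0], [0, 0, 0], [0, 0, 0], [0, 0, 0], [0, 0, 0], [0, 0, 0], [0, 0, 0]]' --dp '[[-0.0015, 0, -0.006], [0, 0, 0], [0, 0, 0], [0, 0, 0], [0, 0, 0], [0, 0, 0], [0, 0, 0], [0, 0, 0]]' --fingers '[1, 1, -1, -1, -1, -1, -1, -1]'

```text
time_s: 4.5
ee_pos: [0.5701, -0.1502, 0.0524]
eef_rot: [-179.4, 0.2, -104.0]
wrist_force: [0.9, -0.0, 0.6]
grip_width: 0.0332
```

>>> drive_tool --angular '[[0, 0, 0], [0, 0, 0], [0, 0, 0], [0, 0, 0], [0, 0, 0], [0, 0, 0], [0, 0, 0], [0, 0, 0]]' --dp '[[0, 0, 0.01], [0, 0, 0.025], [0, 0, 0.03], [0, 0, 0.03], [0, 0, 0.02], [-0.005, 0.02, 0.005], [-0.008, 0.035, 0], [-0.008, 0.035, 0]]' --fingers '[-1, -1, -1, -1, -1, -1, -1, -1]'

```text
time_s: 5.3
ee_pos: [0.5474, -0.0614, 0.181]
eef_rot: [-179.4, 0.2, -104.3]
wrist_force: [-0.3, 0.7, -0.4]
grip_width: 0.0328
```

>>> drive_tool --angular '[[0, 0, -0.008], [0, 0, -0.008], [0, 0, -0.008], [0, 0, -0.008], [0, 0, 0], [0, 0, 0], [0, 0, 0], [0, 0, 0]]' --dp '[[-0.009, 0.036, 0], [-0.009, 0.036, 0], [-0.009, 0.036, 0], [-0.009, 0.036, 0], [-0.006, 0.025, 0], [-0.003, 0.012, 0], [0, 0, 0], [0, 0, 0]]' --fingers '[-1, -1, -1, -1, -1, -1, -1, -1]'

```text
time_s: 6.1
ee_pos: [0.4989, 0.1292, 0.1871]
eef_rot: [-179.2, 0.5, -107.1]
wrist_force: [0.3, -0.5, -0.8]
grip_width: 0.0324
```

>>> drive_tool --angular '[[0.001, 0.005, 0], [0, 0, 0], [0, 0, 0], [0, 0, 0], [0, 0, 0], [0, 0, 0], [0, 0, 0], [0, 0, 0]]' --dp '[[-0.003, 0.018, 0], [-0.001, 0.005, 0], [0, 0, -0.02], [0, 0, -0.03], [0, 0, -0.02], [0, 0, -0.005], [0, 0, 0], [0, 0, 0]]' --fingers '[-1, -1, -1, -1, -1, -1, -1, -1]'

```text
time_s: 6.9
ee_pos: [0.4971, 0.1507, 0.1118]
eef_rot: [-179.5, 0.5, -107.4]
wrist_force: [0.8, 0.4, -1.1]
grip_width: 0.0327
```

```bash
python3 look.py a3; python3 - <<'E'
import cv2,numpy as np
s=cv2.imread("pics/a3_s.png");t=cv2.imread("pics/a3_t.png")
cv2.imwrite("pics/a3c.png",np.hstack([cv2.resize(s[135:225,290:400],(400,327),interpolation=2),cv2.resize(t[115:225,95:230],(400,327),interpolation=2)]))
E
```

```text
7.0 [0.4974 0.151  0.1122] [-179.51    0.55 -107.4 ] 0.03299627643803682
```

View pics/a3c.png

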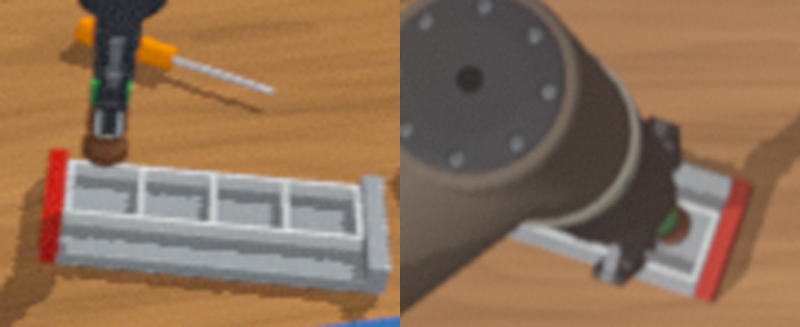

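```bash
python3 - <<'E'
from h import *
K,T=ld("scene");print(back((319.1,176.3),.082,K,T))
K,T=ld("top");print(back((95+678*135/400,115+228*110/327),.08,K,T))
E
```

```text
[0.50565979 0.15081939 0.082     ]
[ 0.49642921 -0.21340754  0.08      ]
```

>>> drive_tool --angular '[[0, 0, 0.004], [0, 0, 0], [0, 0, 0], [0, 0, 0], [0, 0, 0], [0, 0, 0], [0, 0, 0], [0, 0, 0]]' --dp '[[-0.0025, 0.004, 0], [0, 0, 0], [0, 0, -0.015], [0, 0, -0.015], [0, 0, -0.005], [0, 0, 0], [0, 0, 0], [0, 0, 0]]' --fingers '[-1, -1, -1, -1, -1, -1, -1, -1]'

```text
time_s: 7.8
ee_pos: [0.4972, 0.1577, 0.0816]
eef_rot: [-179.2, 1.0, -106.9]
wrist_force: [-0.2, 0.2, -2.0]
grip_width: 0.0321
```

>>> drive_tool --angular '[[-0.008, 0.011, 0], [0, 0, 0], [0, 0, 0], [0, 0, 0], [0, 0, 0], [0, 0, 0], [0, 0, 0], [0, 0, 0]]' --dp '[[-0.003, -0.0015, 0], [0, 0, 0], [0, 0, -0.012], [0, 0, 0], [0, 0, 0], [0, 0, 0], [0, 0, 0], [0, 0, 0]]' --fingers '[-1, -1, -1, -1, -1, -1, -1, -1]'

```text
time_s: 8.6
ee_pos: [0.4945, 0.1564, 0.0695]
eef_rot: [-179.9, -0.0, -106.9]
wrist_force: [-0.1, -0.8, -0.5]
grip_width: 0.033
```

>>> drive_tool --angular '[[0, 0, 0], [0, 0, 0], [0, 0, 0], [0, 0, 0], [0, 0, 0], [0, 0, 0], [0, 0, 0], [0, 0, 0]]' --dp '[[0, 0, -0.008], [0, 0, -0.005], [0, 0, -0.002], [0, 0, 0], [0, 0, 0], [0, 0, 0], [0, 0, 0], [0, 0, 0]]' --fingers '[-1, -1, -1, -1, -1, -1, -1, -1]'

```text
time_s: 9.4
ee_pos: [0.4945, 0.1564, 0.0532]
eef_rot: [-179.9, -0.0, -106.9]
wrist_force: [0.2, -0.1, -1.8]
grip_width: 0.0329
```

```bash
python3 look.py a4; python3 - <<'E'
import cv2,numpy as np
s=cv2.imread("pics/a4_s.png");t=cv2.imread("pics/a4_t.png")
cv2.imwrite("pics/a4c.png",np.hstack([cv2.resize(s[135:225,290:400],(400,327),interpolation=2),cv2.resize(t[115:225,95:230],(400,327),interpolation=2)]))
E
```

```text
9.5 [0.4945 0.1564 0.0532] [-1.7991e+02 -3.0000e-02 -1.0689e+02] 0.0326905151381666
```

View pics/a4c.png

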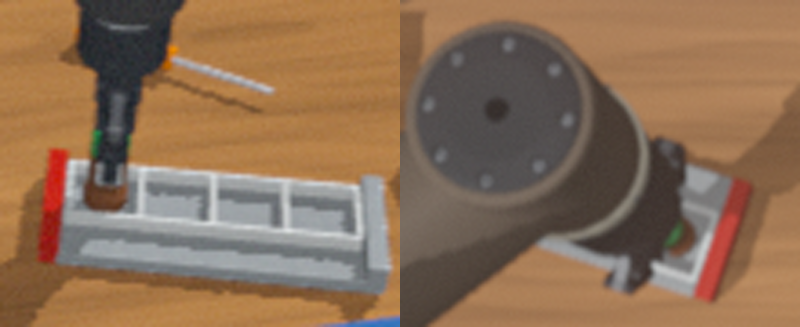

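>>> drive_tool --angular '[[0, 0, 0], [0, 0, 0], [0, 0, 0], [0, 0, 0], [0, 0, 0], [0, 0, 0], [0, 0, 0], [0, 0, 0]]' --dp '[[0, 0, -0.001], [0, 0, 0], [0, 0, 0], [0, 0, 0], [0, 0, 0], [0, 0, 0], [0, 0, 0], [0, 0, 0]]' --fingers '[-1, -1, 1, 1, 1, 1, 1, 1]'

```text
time_s: 10.3
ee_pos: [0.495, 0.1567, 0.0527]
eef_rot: [-179.9, 0.0, -106.9]
wrist_force: [-0.0, -0.6, 0.8]
grip_width: 0.0857
```

>>> drive_tool --angular '[[0, 0, 0], [0, 0, 0], [0, 0, 0], [0, 0, 0], [0, 0, 0.009], [0, 0, 0.009], [0, 0, 0.009], [0, 0, 0.008]]' --dp '[[0, 0, 0.015], [0, 0, 0.035], [0, 0, 0.035], [0, 0, 0.025], [0.004, -0.02, 0.015], [0.007, -0.04, 0], [0.007, -0.04, 0], [0.007, -0.04, 0]]' --fingers '[1, 1, 1, 1, 1, 1, 1, 1]'

```text
time_s: 11.1
ee_pos: [0.5198, 0.0158, 0.1836]
eef_rot: [-179.7, 0.0, -103.2]
wrist_force: [0.8, -0.3, -0.1]
grip_width: 0.0854
```

```bash
python3 look.py a5; python3 - <<'E'
import cv2,numpy as np
s=cv2.imread("pics/a5_s.png");t=cv2.imread("pics/a5_t.png")
cv2.imwrite("pics/a5c.png",np.hstack([cv2.resize(s[135:225,290:400],(400,327),interpolation=2),cv2.resize(t[115:225,95:230],(400,327),interpolation=2)]))
E
```

```text
11.2 [0.5196 0.0134 0.1831] [-1.7979e+02 -5.0000e-02 -1.0346e+02] 0.08529292999489604
```

View pics/a5c.png

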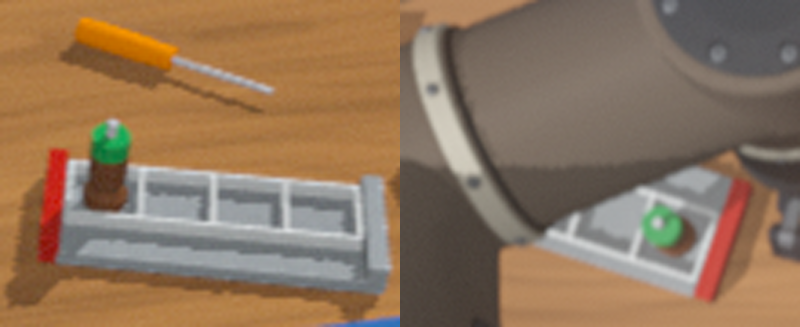

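Green stands upright in the cell next to the red end (scene crop base at about (105,195), top crop about (678,240)). White is next.

>>> drive_tool --angular '[[0, 0, 0], [0, 0, 0], [0, 0, 0], [0, 0, 0], [0, 0, 0], [0, 0, 0], [0, 0, 0], [0, 0, 0]]' --dp '[[0.005, -0.03, 0], [0.007, -0.044, 0], [0.007, -0.044, 0], [0.007, -0.04, 0], [0.004, -0.024, 0], [0.002, -0.01, 0], [0, 0, 0], [0, 0, 0]]' --fingers '[1, 1, 1, 1, 1, 1, 1, 1]'

```text
time_s: 12.0
ee_pos: [0.5523, -0.1843, 0.1825]
eef_rot: [-179.8, 0.0, -103.5]
wrist_force: [-0.4, 0.2, 0.0]
grip_width: 0.0854
```

>>> drive_tool --angular '[[0, 0, -0.002], [0, 0, 0], [0, 0, 0], [0, 0, 0], [0, 0, 0], [0, 0, 0], [0, 0, 0], [0, 0, 0]]' --dp '[[0.002, -0.013, 0], [0.001, -0.006, 0], [0, 0, 0], [0, 0, -0.02], [0, 0, -0.025], [0, 0, -0.01], [0, 0, 0], [0, 0, 0]]' --fingers '[1, 1, 1, 1, 1, 1, 1, 1]'

```text
time_s: 12.8
ee_pos: [0.557, -0.2004, 0.1284]
eef_rot: [-179.6, 0.0, -103.4]
wrist_force: [-0.4, -0.5, 1.1]
grip_width: 0.0853
```

>>> drive_tool --angular '[[0, 0.003, -0.003], [0, 0, 0], [0, 0, 0], [0, 0, 0], [0, 0, 0], [0, 0, 0], [0, 0, 0], [0, 0, 0]]' --dp '[[-0.002, -0.006, 0], [0, 0, 0], [0, 0, -0.01], [0, 0, -0.01], [0, 0, -0.005], [0, 0, 0], [0, 0, 0], [0, 0, 0]]' --fingers '[1, 1, 1, 1, 1, 1, 1, 1]'

```text
time_s: 13.6
ee_pos: [0.556, -0.2072, 0.1037]
eef_rot: [-179.7, -0.0, -103.7]
wrist_force: [0.2, -0.9, 1.1]
grip_width: 0.0853
```

Well aligned. I descend to about 0.052 and close.

>>> drive_tool --angular '[[0, 0, 0], [0, 0, 0], [0, 0, 0], [0, 0, 0], [0, 0, 0], [0, 0, 0], [0, 0, 0], [0, 0, 0]]' --dp '[[-0.001, 0.0005, -0.015], [0, 0, -0.015], [0, 0, -0.012], [0, 0, -0.006], [0, 0, -0.002], [0, 0, 0], [0, 0, 0], [0, 0, 0]]' --fingers '[1, 1, 1, 1, 1, 1, 1, 1]'

```text
time_s: 14.4
ee_pos: [0.5573, -0.2069, 0.0546]
eef_rot: [-179.4, -0.0, -103.6]
wrist_force: [-0.5, -0.0, 0.1]
grip_width: 0.0853
```

>>> drive_tool --angular '[[0.001, 0.005, 0], [0, 0, 0], [0, 0, 0], [0, 0, 0], [0, 0, 0], [0, 0, 0], [0, 0, 0], [0, 0, 0]]' --dp '[[-0.0015, 0, -0.002], [0, 0, 0], [0, 0, 0], [0, 0, 0], [0, 0, 0], [0, 0, 0], [0, 0, 0], [0, 0, 0]]' --fingers '[1, 1, -1, -1, -1, -1, -1, -1]'

```text
time_s: 15.2
ee_pos: [0.5563, -0.207, 0.0537]
eef_rot: [-179.8, -0.0, -103.6]
wrist_force: [-0.5, 0.7, -0.7]
grip_width: 0.0331
```

>>> drive_tool --angular '[[0, 0, 0], [0, 0, 0], [0, 0, 0], [0, 0, 0], [0, 0, 0], [0, 0, 0], [0, 0, 0], [0, 0, 0]]' --dp '[[0, 0, 0.01], [0, 0, 0.025], [0, 0, 0.03], [0, 0, 0.03], [0, 0, 0.02], [-0.002, 0.02, 0.01], [-0.004, 0.035, 0], [-0.004, 0.04, 0]]' --fingers '[-1, -1, -1, -1, -1, -1, -1, -1]'

```text
time_s: 16.0
ee_pos: [0.544, -0.1131, 0.1869]
eef_rot: [-179.9, -0.0, -104.0]
wrist_force: [-0.1, 0.9, 0.0]
grip_width: 0.0328
```

>>> drive_tool --angular '[[0, 0, -0.008], [0, 0, -0.008], [0, 0, -0.008], [0, 0, -0.008], [0, 0, 0], [0, 0, 0], [0, 0, 0], [0, 0, 0]]' --dp '[[-0.005, 0.046, 0], [-0.005, 0.046, 0], [-0.005, 0.046, 0], [-0.005, 0.046, 0], [-0.005, 0.046, 0], [-0.003, 0.03, 0], [-0.001, 0.015, 0], [0, 0, 0]]' --fingers '[-1, -1, -1, -1, -1, -1, -1, -1]'

```text
time_s: 16.8
ee_pos: [0.5113, 0.1759, 0.1936]
eef_rot: [-179.6, 0.3, -106.8]
wrist_force: [0.5, -0.2, -1.3]
grip_width: 0.0329
```

>>> drive_tool --angular '[[-0.002, 0.005, 0], [0, 0, 0], [0, 0, 0], [0, 0, 0], [0, 0, 0], [0, 0, 0], [0, 0, 0], [0, 0, 0]]' --dp '[[0, 0.02, 0], [0, 0.012, 0], [0, 0.004, 0], [0, 0, 0], [0, 0, -0.025], [0, 0, -0.03], [0, 0, -0.015], [0, 0, 0]]' --fingers '[-1, -1, -1, -1, -1, -1, -1, -1]'

```text
time_s: 17.6
ee_pos: [0.5118, 0.2066, 0.1236]
eef_rot: [-179.9, 0.0, -107.1]
wrist_force: [-0.3, -0.4, -0.3]
grip_width: 0.0331
```

>>> drive_tool --angular '[[0, 0, 0.002], [0, 0, 0], [0, 0, 0], [0, 0, 0], [0, 0, 0], [0, 0, 0], [0, 0, 0], [0, 0, 0]]' --dp '[[0, 0.007, 0], [0, 0.001, 0], [0, 0, 0], [0, 0, -0.02], [0, 0, -0.015], [0, 0, -0.005], [0, 0, 0], [0, 0, 0]]' --fingers '[-1, -1, -1, -1, -1, -1, -1, -1]'

```text
time_s: 18.4
ee_pos: [0.5155, 0.2167, 0.0896]
eef_rot: [-179.5, 0.5, -106.8]
wrist_force: [-0.3, 0.4, -1.5]
grip_width: 0.0328
```

>>> drive_tool --angular '[[-0.004, 0.007, 0], [0, 0, 0], [0, 0, 0], [0, 0, 0], [0, 0, 0], [0, 0, 0], [0, 0, 0], [0, 0, 0]]' --dp '[[-0.0035, -0.001, 0], [0, 0, 0], [0, 0, -0.012], [0, 0, -0.006], [0, 0, 0], [0, 0, 0], [0, 0, 0], [0, 0, 0]]' --fingers '[-1, -1, -1, -1, -1, -1, -1, -1]'

```text
time_s: 19.2
ee_pos: [0.5124, 0.2162, 0.0718]
eef_rot: [-180.0, 0.0, -106.8]
wrist_force: [-0.2, -0.6, -1.1]
grip_width: 0.0327
```

>>> drive_tool --angular '[[0, 0, 0], [0, 0, 0], [0, 0, 0], [0, 0, 0], [0, 0, 0], [0, 0, 0], [0, 0, 0], [0, 0, 0]]' --dp '[[0, 0, -0.009], [0, 0, -0.006], [0, 0, -0.002], [0, 0, 0], [0, 0, 0], [0, 0, 0], [0, 0, 0], [0, 0, 0]]' --fingers '[-1, -1, -1, -1, -1, -1, -1, -1]'

```text
time_s: 20.0
ee_pos: [0.5128, 0.2164, 0.0538]
eef_rot: [-179.9, 0.1, -106.8]
wrist_force: [-0.3, -0.2, -1.3]
grip_width: 0.033
```

Down. I release and rise.

>>> drive_tool --angular '[[0, 0, 0], [0, 0, 0], [0, 0, 0], [0, 0, 0], [0, 0, 0], [0, 0, 0], [0, 0, 0], [0, 0, 0]]' --dp '[[0, 0, 0], [0, 0, 0], [0, 0, 0], [0, 0, 0], [0, 0, 0], [0, 0, 0], [0, 0, 0], [0, 0, 0.005]]' --fingers '[-1, 1, 1, 1, 1, 1, 1, 1]'

```text
time_s: 20.8
ee_pos: [0.5129, 0.2164, 0.059]
eef_rot: [-179.9, 0.1, -106.8]
wrist_force: [0.3, -0.2, 0.3]
grip_width: 0.0853
```

>>> drive_tool --angular '[[0, 0, 0], [0, 0, 0], [0, 0, 0], [0, 0, 0], [0, 0, 0.009], [0, 0, 0.009], [0, 0, 0.009], [0, 0, 0.008]]' --dp '[[0, 0, 0.02], [0, 0, 0.035], [0, 0, 0.035], [0, 0, 0.025], [0.001, -0.02, 0.01], [0.001, -0.042, 0], [0.001, -0.046, 0], [0.001, -0.046, 0]]' --fingers '[1, 1, 1, 1, 1, 1, 1, 1]'

```text
time_s: 21.6
ee_pos: [0.5172, 0.0623, 0.1932]
eef_rot: [-179.7, 0.2, -103.1]
wrist_force: [1.0, 0.4, -0.5]
grip_width: 0.0855
```

>>> drive_tool --angular '[[0, 0, 0], [0, 0, 0], [0, 0, 0], [0, 0, 0], [0, 0, 0], [0, 0, 0], [0, 0, 0], [0, 0, 0]]' --dp '[[0.002, -0.046, 0], [0.002, -0.046, 0], [0.002, -0.046, 0], [0.002, -0.046, 0], [0.002, -0.046, 0], [0.002, -0.04, 0], [0.001, -0.02, 0], [0, -0.005, 0]]' --fingers '[1, 1, 1, 1, 1, 1, 1, 1]'

```text
time_s: 22.4
ee_pos: [0.528, -0.249, 0.1981]
eef_rot: [-179.4, 0.3, -103.2]
wrist_force: [-0.2, 0.4, 0.3]
grip_width: 0.0856
```

```bash
python3 look.py a6; python3 - <<'E'
import cv2,numpy as np
s=cv2.imread("pics/a6_s.png");t=cv2.imread("pics/a6_t.png")
cv2.imwrite("pics/a6c.png",np.hstack([cv2.resize(s[135:225,290:400],(400,327),interpolation=2),cv2.resize(t[115:225,95:230],(400,327),interpolation=2)]))
E
```

```text
22.5 [ 0.528  -0.2475  0.198 ] [-179.37    0.28 -103.11] 0.0853773989641198
```

View pics/a6c.png

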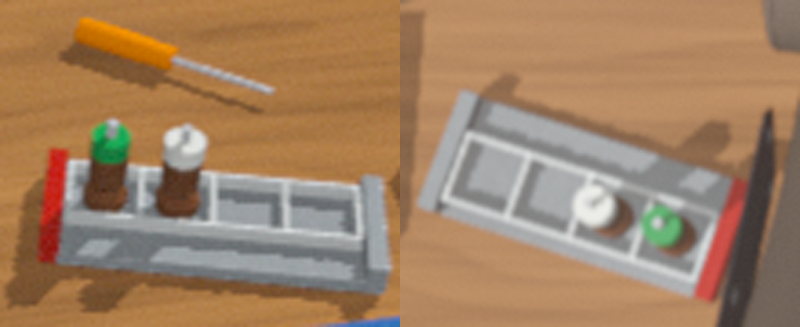

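Green and white both stand well inside their cells (top crop about (660,228) and (597,205)). Yellow is next.

>>> drive_tool --angular '[[-0.002, 0.007, -0.006], [0, 0, 0], [0, 0, 0], [0, 0, 0], [0, 0, 0], [0, 0, 0], [0, 0, 0], [0, 0, 0]]' --dp '[[0.01, -0.014, 0], [0.004, -0.005, 0], [0, 0, 0], [0, 0, -0.02], [0, 0, -0.035], [0, 0, -0.015], [0, 0, 0], [0, 0, 0]]' --fingers '[1, 1, 1, 1, 1, 1, 1, 1]'

```text
time_s: 23.3
ee_pos: [0.5428, -0.2585, 0.1292]
eef_rot: [-179.7, 0.1, -103.2]
wrist_force: [0.2, 0.7, 0.5]
grip_width: 0.0852
```

>>> drive_tool --angular '[[0, 0.003, -0.005], [0, 0, 0], [0, 0, 0], [0, 0, 0], [0, 0, 0], [0, 0, 0], [0, 0, 0], [0, 0, 0]]' --dp '[[0.001, -0.01, 0], [0, -0.001, 0], [0, 0, -0.01], [0, 0, -0.01], [0, 0, 0], [0, 0, 0], [0, 0, 0], [0, 0, 0]]' --fingers '[1, 1, 1, 1, 1, 1, 1, 1]'

```text
time_s: 24.1
ee_pos: [0.5453, -0.27, 0.111]
eef_rot: [-179.7, 0.0, -103.6]
wrist_force: [1.1, -0.1, 1.0]
grip_width: 0.0851
```

>>> drive_tool --angular '[[0, 0.002, 0], [0, 0, 0], [0, 0, 0], [0, 0, 0], [0, 0, 0], [0, 0, 0], [0, 0, 0], [0, 0, 0]]' --dp '[[-0.002, 0, -0.015], [0, 0, -0.02], [0, 0, -0.014], [0, 0, -0.006], [0, 0, -0.002], [0, 0, 0], [0, 0, 0], [0, 0, 0]]' --fingers '[1, 1, 1, 1, 1, 1, 1, 1]'

```text
time_s: 24.9
ee_pos: [0.5435, -0.27, 0.0515]
eef_rot: [-179.8, -0.0, -103.6]
wrist_force: [-0.6, -0.2, 0.8]
grip_width: 0.0856
```

>>> drive_tool --angular '[[0, 0, 0], [0, 0, 0], [0, 0, 0], [0, 0, 0], [0, 0, 0], [0, 0, 0], [0, 0, 0], [0, 0, 0]]' --dp '[[0, 0, 0.001], [0, 0, 0], [0, 0, 0], [0, 0, 0], [0, 0, 0], [0, 0, 0], [0, 0, 0], [0, 0, 0]]' --fingers '[1, -1, -1, -1, -1, -1, -1, -1]'

```text
time_s: 25.7
ee_pos: [0.5446, -0.2702, 0.0545]
eef_rot: [-179.6, -0.0, -103.6]
wrist_force: [0.6, 0.7, 0.2]
grip_width: 0.0328
```

>>> drive_tool --angular '[[0, 0, 0], [0, 0, 0], [0, 0, 0], [0, 0, 0], [0, 0, 0], [0, 0, 0], [0, 0, 0], [0, 0, 0]]' --dp '[[0, 0, 0.01], [0, 0, 0.025], [0, 0, 0.03], [0, 0, 0.03], [0, 0, 0.025], [0, 0.02, 0.01], [-0.001, 0.035, 0], [-0.001, 0.042, 0]]' --fingers '[-1, -1, -1, -1, -1, -1, -1, -1]'

```text
time_s: 26.5
ee_pos: [0.5404, -0.1744, 0.193]
eef_rot: [-179.6, -0.0, -104.0]
wrist_force: [0.7, -0.4, -0.6]
grip_width: 0.0329
```

>>> drive_tool --angular '[[0, 0, -0.005], [0, 0, -0.005], [0, 0, -0.005], [0, 0, -0.005], [0, 0, -0.005], [0, 0, -0.005], [0, 0, 0], [0, 0, 0]]' --dp '[[-0.001, 0.046, 0], [-0.001, 0.046, 0], [-0.001, 0.046, 0], [-0.001, 0.046, 0], [-0.001, 0.046, 0], [-0.001, 0.046, 0], [-0.001, 0.046, 0], [0, 0.046, 0]]' --fingers '[-1, -1, -1, -1, -1, -1, -1, -1]'

```text
time_s: 27.3
ee_pos: [0.5299, 0.2067, 0.2007]
eef_rot: [-179.3, 0.2, -106.9]
wrist_force: [1.1, 0.2, -0.8]
grip_width: 0.0326
```

>>> drive_tool --angular '[[0, 0, 0], [0, 0, 0], [0, 0, 0], [-0.001, 0.008, 0], [0, 0, 0], [0, 0, 0], [0, 0, 0], [0, 0, 0]]' --dp '[[0, 0.03, 0], [0, 0.016, 0], [0, 0.008, 0], [0, 0, 0], [0, 0, -0.025], [0, 0, -0.035], [0, 0, -0.015], [0, 0, 0]]' --fingers '[-1, -1, -1, -1, -1, -1, -1, -1]'

```text
time_s: 28.1
ee_pos: [0.5298, 0.263, 0.1274]
eef_rot: [180.0, 0.0, -106.8]
wrist_force: [0.7, 0.5, -0.2]
grip_width: 0.0325
```

>>> drive_tool --angular '[[0, 0, 0], [0, 0, 0], [0, 0, 0], [0, 0, 0], [0, 0, 0], [0, 0, 0], [0, 0, 0], [0, 0, 0]]' --dp '[[0, 0.008, 0], [0, 0.002, 0], [0, 0, 0], [0, 0, -0.02], [0, 0, -0.018], [0, 0, -0.005], [0, 0, 0], [0, 0, 0]]' --fingers '[-1, -1, -1, -1, -1, -1, -1, -1]'

```text
time_s: 28.9
ee_pos: [0.534, 0.2744, 0.0915]
eef_rot: [-179.7, 0.5, -106.9]
wrist_force: [0.4, 0.1, -0.3]
grip_width: 0.033
```

>>> drive_tool --angular '[[-0.004, 0.005, 0], [0, 0, 0], [0, 0, 0], [0, 0, 0], [0, 0, 0], [0, 0, 0], [0, 0, 0], [0, 0, 0]]' --dp '[[-0.0038, 0, 0], [0, 0, 0], [0, 0, -0.012], [0, 0, -0.007], [0, 0, 0], [0, 0, 0], [0, 0, 0], [0, 0, 0]]' --fingers '[-1, -1, -1, -1, -1, -1, -1, -1]'

```text
time_s: 29.7
ee_pos: [0.5306, 0.2752, 0.0729]
eef_rot: [-179.9, 0.1, -106.9]
wrist_force: [0.6, 1.1, -0.7]
grip_width: 0.0327
```

>>> drive_tool --angular '[[0, 0, 0], [0, 0, 0], [0, 0, 0], [0, 0, 0], [0, 0, 0], [0, 0, 0], [0, 0, 0], [0, 0, 0]]' --dp '[[0, 0, -0.009], [0, 0, -0.006], [0, 0, -0.002], [0, 0, 0], [0, 0, 0], [0, 0, 0], [0, 0, 0], [0, 0, 0]]' --fingers '[-1, -1, -1, -1, -1, -1, -1, -1]'

```text
time_s: 30.5
ee_pos: [0.5309, 0.2754, 0.0548]
eef_rot: [-179.9, 0.2, -106.9]
wrist_force: [0.2, 0.8, -0.3]
grip_width: 0.0326
```

Another 1 mm down, then release, rise and go back for blue.

>>> drive_tool --angular '[[0, 0, 0], [0, 0, 0], [0, 0, 0], [0, 0, 0], [0, 0, 0], [0, 0, 0], [0, 0, 0], [0, 0, 0]]' --dp '[[0, 0, -0.001], [0, 0, 0], [0, 0, 0], [0, 0, 0], [0, 0, 0], [0, 0, 0], [0, 0, 0], [0, 0, 0.003]]' --fingers '[-1, -1, 1, 1, 1, 1, 1, 1]'

```text
time_s: 31.3
ee_pos: [0.5312, 0.2756, 0.0573]
eef_rot: [-179.9, 0.2, -106.9]
wrist_force: [0.3, -0.0, -0.3]
grip_width: 0.0855
```

>>> drive_tool --angular '[[0, 0, 0], [0, 0, 0], [0, 0, 0], [0, 0, 0], [0, 0, 0.009], [0, 0, 0.009], [0, 0, 0.008], [0, 0, 0.007]]' --dp '[[0, 0, 0.02], [0, 0, 0.035], [0, 0, 0.035], [0, 0, 0.025], [0, -0.02, 0.01], [0, -0.042, 0], [0, -0.046, 0], [0, -0.046, 0]]' --fingers '[1, 1, 1, 1, 1, 1, 1, 1]'

```text
time_s: 32.1
ee_pos: [0.531, 0.1215, 0.1892]
eef_rot: [-179.7, 0.3, -103.4]
wrist_force: [1.3, -0.5, 0.6]
grip_width: 0.0854
```

>>> drive_tool --angular '[[0, 0, 0], [0, 0, 0], [0, 0, 0], [0, 0, 0], [0, 0, 0], [0, 0, 0], [0, 0, 0], [0, 0, 0]]' --dp '[[0, -0.046, 0], [0, -0.046, 0], [0, -0.046, 0], [0, -0.046, 0], [0, -0.046, 0], [0, -0.046, 0], [0, -0.046, 0], [0, -0.046, 0]]' --fingers '[1, 1, 1, 1, 1, 1, 1, 1]'

```text
time_s: 32.9
ee_pos: [0.5286, -0.2608, 0.1938]
eef_rot: [-179.3, 0.4, -103.1]
wrist_force: [1.9, -0.2, 0.8]
grip_width: 0.085
```

```bash
python3 look.py a7; python3 - <<'E'
import cv2,numpy as np
s=cv2.imread("pics/a7_s.png");t=cv2.imread("pics/a7_t.png")
cv2.imwrite("pics/a7c.png",np.hstack([cv2.resize(s[135:225,290:400],(400,327),interpolation=2),cv2.resize(t[115:225,95:230],(400,327),interpolation=2)]))
E
```

```text
33.0 [ 0.5281 -0.2636  0.1931] [-179.4     0.35 -103.41] 0.08515664261687822
```

View pics/a7c.png

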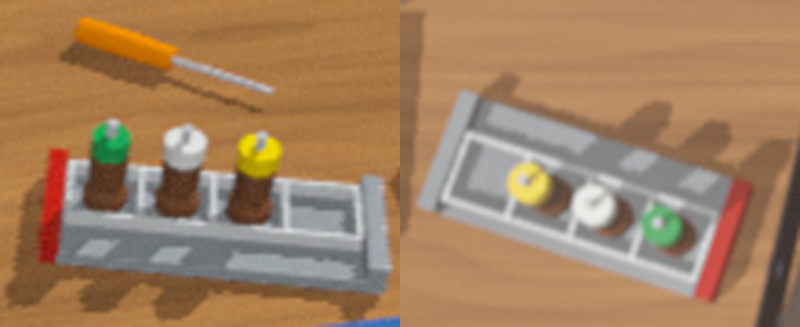

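Three feet stand upright in the right order. Blue is next.

>>> drive_tool --angular '[[0, 0, 0], [0, 0, 0], [0, 0, 0], [-0.002, 0.007, -0.003], [0, 0, 0], [0, 0, 0], [0, 0, 0], [0, 0, 0]]' --dp '[[-0.001, -0.03, 0], [-0.001, -0.02, 0], [0, -0.01, 0], [0, 0, 0], [0, 0, -0.025], [0, 0, -0.035], [0, 0, -0.01], [0, 0, 0]]' --fingers '[1, 1, 1, 1, 1, 1, 1, 1]'

```text
time_s: 33.8
ee_pos: [0.5267, -0.3241, 0.1237]
eef_rot: [-179.9, -0.0, -103.8]
wrist_force: [-0.3, 0.7, -0.2]
grip_width: 0.0854
```

>>> drive_tool --angular '[[0, 0, 0], [0, 0, 0], [0, 0, 0], [0, 0, 0], [0, 0, 0], [0, 0, 0], [0, 0, 0], [0, 0, 0]]' --dp '[[-0.001, -0.001, -0.015], [0, 0, -0.022], [0, 0, -0.02], [0, 0, -0.01], [0, 0, -0.004], [0, 0, 0], [0, 0, 0], [0, 0, 0]]' --fingers '[1, 1, 1, 1, 1, 1, 1, 1]'

```text
time_s: 34.6
ee_pos: [0.533, -0.3244, 0.0618]
eef_rot: [-179.2, -0.2, -103.5]
wrist_force: [-0.7, 0.9, -0.1]
grip_width: 0.0857
```

>>> drive_tool --angular '[[0.004, 0.008, -0.002], [0, 0, 0], [0, 0, 0], [0, 0, 0], [0, 0, 0], [0, 0, 0], [0, 0, 0], [0, 0, 0]]' --dp '[[-0.006, -0.001, -0.008], [0, 0, 0], [0, 0, 0], [0, 0, 0], [0, 0, 0], [0, 0, 0], [0, 0, 0], [0, 0, 0]]' --fingers '[1, 1, 1, 1, 1, 1, 1, 1]'

```text
time_s: 35.4
ee_pos: [0.5271, -0.3259, 0.0547]
eef_rot: [-179.9, -0.0, -103.7]
wrist_force: [0.1, -0.0, -1.4]
grip_width: 0.0856
```

>>> drive_tool --angular '[[0, 0, 0], [0, 0, 0], [0, 0, 0], [0, 0, 0], [0, 0, 0], [0, 0, 0], [0, 0, 0], [0, 0, 0]]' --dp '[[0, 0, -0.001], [0, 0, 0], [0, 0, 0], [0, 0, 0], [0, 0, 0], [0, 0, 0], [0, 0, 0], [0, 0, 0]]' --fingers '[1, 1, -1, -1, -1, -1, -1, -1]'

```text
time_s: 36.2
ee_pos: [0.5271, -0.3259, 0.0535]
eef_rot: [-179.9, -0.0, -103.7]
wrist_force: [0.1, -0.7, -0.5]
grip_width: 0.0325
```

>>> drive_tool --angular '[[0, 0, 0], [0, 0, 0], [0, 0, 0], [0, 0, 0], [0, 0, 0], [0, 0, 0], [0, 0, 0], [0, 0, 0]]' --dp '[[0, 0, 0.01], [0, 0, 0.025], [0, 0, 0.03], [0, 0, 0.03], [0, 0, 0.025], [0, 0.02, 0.01], [0.001, 0.035, 0], [0.001, 0.042, 0]]' --fingers '[-1, -1, -1, -1, -1, -1, -1, -1]'

```text
time_s: 37.0
ee_pos: [0.5273, -0.2301, 0.1929]
eef_rot: [-179.9, -0.0, -104.0]
wrist_force: [0.2, -0.0, -0.6]
grip_width: 0.0328
```

>>> drive_tool --angular '[[0, 0, -0.005], [0, 0, -0.005], [0, 0, -0.005], [0, 0, -0.005], [0, 0, -0.005], [0, 0, -0.005], [0, 0, 0], [0, 0, 0]]' --dp '[[0.001, 0.046, 0], [0.001, 0.046, 0], [0.001, 0.046, 0], [0.001, 0.046, 0], [0.001, 0.046, 0], [0.001, 0.046, 0], [0.001, 0.046, 0], [0.001, 0.046, 0]]' --fingers '[-1, -1, -1, -1, -1, -1, -1, -1]'

```text
time_s: 37.8
ee_pos: [0.5332, 0.1511, 0.2014]
eef_rot: [-179.4, 0.2, -107.0]
wrist_force: [1.8, -0.0, -0.1]
grip_width: 0.0329
```

>>> drive_tool --angular '[[0, 0, 0], [0, 0, 0], [0, 0, 0], [0, 0, 0], [0, 0, 0], [0, 0, 0], [-0.001, 0.005, 0], [0, 0, 0]]' --dp '[[0.003, 0.046, 0], [0.003, 0.046, 0], [0.003, 0.035, 0], [0.003, 0.022, 0], [0.001, 0.012, 0], [0, 0.005, 0], [0, 0, 0], [0, 0, 0]]' --fingers '[-1, -1, -1, -1, -1, -1, -1, -1]'

```text
time_s: 38.6
ee_pos: [0.5442, 0.3286, 0.2063]
eef_rot: [-179.7, 0.2, -106.6]
wrist_force: [0.2, -0.1, -1.3]
grip_width: 0.0328
```

>>> drive_tool --angular '[[-0.001, 0.003, -0.003], [0, 0, 0], [0, 0, 0], [0, 0, 0], [0, 0, 0], [0, 0, 0], [0, 0, 0], [0, 0, 0]]' --dp '[[0.002, 0.004, 0], [0, 0, -0.02], [0, 0, -0.035], [0, 0, -0.035], [0, 0, -0.02], [0, 0, -0.005], [0, 0, 0], [0, 0, 0]]' --fingers '[-1, -1, -1, -1, -1, -1, -1, -1]'

```text
time_s: 39.4
ee_pos: [0.5498, 0.3278, 0.0927]
eef_rot: [-179.8, 0.3, -107.4]
wrist_force: [0.1, 0.1, -0.2]
grip_width: 0.0325
```

>>> drive_tool --angular '[[-0.003, 0.003, 0.006], [0, 0, 0], [0, 0, 0], [0, 0, 0], [0, 0, 0], [0, 0, 0], [0, 0, 0], [0, 0, 0]]' --dp '[[-0.002, 0.006, 0], [0, 0, 0], [0, 0, -0.008], [0, 0, -0.004], [0, 0, 0], [0, 0, 0], [0, 0, 0], [0, 0, 0]]' --fingers '[-1, -1, -1, -1, -1, -1, -1, -1]'

```text
time_s: 40.2
ee_pos: [0.5493, 0.336, 0.084]
eef_rot: [-179.8, 0.3, -106.8]
wrist_force: [0.8, -0.9, -0.8]
grip_width: 0.0324
```

>>> drive_tool --angular '[[-0.003, 0.003, 0], [0, 0, 0], [0, 0, 0], [0, 0, 0], [0, 0, 0], [0, 0, 0], [0, 0, 0], [0, 0, 0]]' --dp '[[-0.0015, -0.0015, 0], [0, 0, 0], [0, 0, -0.008], [0, 0, -0.005], [0, 0, 0], [0, 0, 0], [0, 0, 0], [0, 0, 0]]' --fingers '[-1, -1, -1, -1, -1, -1, -1, -1]'

```text
time_s: 41.0
ee_pos: [0.5476, 0.3342, 0.0695]
eef_rot: [180.0, -0.1, -106.8]
wrist_force: [0.3, 0.2, -0.4]
grip_width: 0.0327
```

>>> drive_tool --angular '[[0, 0, 0], [0, 0, 0], [0, 0, 0], [0, 0, 0], [0, 0, 0], [0, 0, 0], [0, 0, 0], [0, 0, 0]]' --dp '[[0, 0, -0.008], [0, 0, -0.005], [0, 0, -0.002], [0, 0, 0], [0, 0, 0], [0, 0, 0], [0, 0, 0], [0, 0, 0]]' --fingers '[-1, -1, -1, -1, -1, -1, -1, -1]'

```text
time_s: 41.8
ee_pos: [0.5478, 0.3345, 0.0537]
eef_rot: [-180.0, -0.1, -106.8]
wrist_force: [-0.0, 0.2, -0.9]
grip_width: 0.0329
```

>>> drive_tool --angular '[[0, 0, 0], [0, 0, 0], [0, 0, 0], [0, 0, 0], [0, 0, 0], [0, 0, 0], [0, 0, 0], [0, 0, 0]]' --dp '[[0, 0, 0], [0, 0, 0], [0, 0, 0], [0, 0, 0], [0, 0, 0], [0, 0, 0], [0, 0, 0], [0, 0, 0.003]]' --fingers '[-1, 1, 1, 1, 1, 1, 1, 1]'

```text
time_s: 42.6
ee_pos: [0.5479, 0.3344, 0.0568]
eef_rot: [-180.0, -0.1, -106.8]
wrist_force: [0.0, -0.5, 0.1]
grip_width: 0.0853
```

>>> drive_tool --angular '[[0, 0, 0], [0, 0, 0], [0, 0, 0], [0, 0, 0], [0, 0, 0], [0, 0, 0], [0, 0, 0], [0, 0, 0]]' --dp '[[0, 0, 0.02], [0, 0, 0.035], [0, 0, 0.035], [0, 0, 0.025], [0, -0.02, 0.01], [0, -0.042, 0], [0, -0.046, 0], [0, -0.046, 0]]' --fingers '[1, 1, 1, 1, 1, 1, 1, 1]'

```text
time_s: 43.4
ee_pos: [0.5464, 0.1783, 0.1867]
eef_rot: [-179.9, -0.1, -106.4]
wrist_force: [2.0, 0.0, -0.2]
grip_width: 0.0856
```

>>> drive_tool --angular '[[0, 0, 0], [0, 0, 0], [0, 0, 0], [0, 0, 0], [0, 0, 0], [0, 0, 0], [0, 0, 0], [0, 0, 0]]' --dp '[[0, -0.046, 0], [0, -0.046, 0], [0, -0.046, 0], [0, -0.046, 0], [0, -0.03, 0], [0, -0.015, 0], [0, 0, 0], [0, 0, 0]]' --fingers '[1, 1, 1, 1, 1, 1, 1, 1]'

```text
time_s: 44.2
ee_pos: [0.5387, -0.0695, 0.1861]
eef_rot: [179.9, -0.2, -106.8]
wrist_force: [-0.4, 1.5, -0.1]
grip_width: 0.0853
```

```bash
python3 look.py a8; python3 - <<'E'
import cv2,numpy as np
s=cv2.imread("pics/a8_s.png");t=cv2.imread("pics/a8_t.png")
cv2.imwrite("pics/a8c.png",np.hstack([cv2.resize(s[135:225,290:400],(400,327),interpolation=2),cv2.resize(t[115:225,95:230],(400,327),interpolation=2)]))
E
```

```text
44.3 [ 0.5389 -0.0686  0.1861] [ 1.7993e+02 -1.6000e-01 -1.0676e+02] 0.0855976813134618
```

View pics/a8c.png

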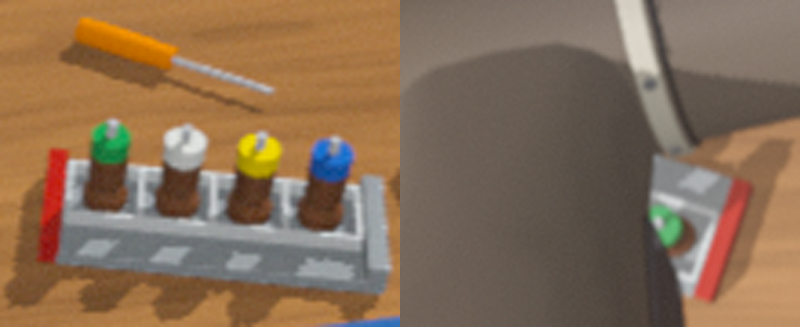

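View pics/a8_s.png

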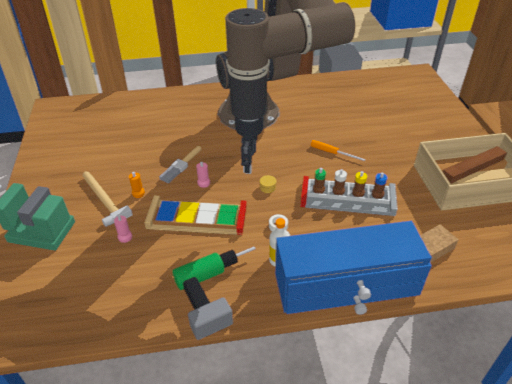

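```bash
python3 -c "
from station import ticket
print(ticket.hand_in())"
```

```text
the job is handed in; nothing more can be done
None
```

I moved the four feet to the grey rack in the same order from its red end: green, white, yellow, blue. I handed the job in at about 44 s of the 112 s allowed.

- **Final picture:** the scene image shows all four upright, each in its own cell, with the old rack empty, the look-alikes untouched and the gripper clear of everything. The top camera confirmed green, white and yellow after each was placed. The arm hid blue's cell in that view, so only the scene camera and the arm's measured position at release confirm blue.
- **Camera disagreement:** the two cameras differed by about 4 to 6 mm in x for the racks and feet, so I used their averages. Grips and cell fits came out fine with those.
- **Forces and tilt:** the wrist force readings between moves stayed around 2 N or less. Tool tilt while carrying a foot reached about 1.3 degrees and was corrected before each release.

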